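# Put the silver remote away in the bamboo caddy's deep slot

### The arm

A 6-joint arm with a two-finger parallel gripper is mounted at the origin on the work surface. World frame = base frame: x ahead of the robot, y to its left, z up, the work surface at z = 0. Lengths are in mm, angles in rad, forces in N, time in s.
With the tool pointing down it reaches from about 350 to 775 mm from the base axis. Payload 7.3 kg.
Tool frame: the origin (TCP) lies at the very end of the fingers, on their centre line; the grasp point (between the pads) lies 19 mm behind it (bot.tcp_to_grasp is the distance from the TCP to the grasp point, in mm); z points along the fingers, y is the direction in which the jaws open and shut (so a half turn about z gives the same grasp; the last joint's range is limited). The gripper opens to 92 mm and grips with 3 to 60 N. Pads are 19 mm wide; open, the fingers measure 130 mm over their backs; the gripper's body (75 mm by 190 mm) begins 47 mm behind the grasp point.
Start: joints at [-1.404, 0.342, 1.524, -0, 1.275, -0.146], TCP at [161.578, -499.537, 226.741] pointing down, gripper open.
Joint ranges: [-2.53, 2.53], [-0.77, 2.02], [0.04, 2.7], [-1, 4.14], [0.28, 2.66], [-3.11, 3.11]. Speed limits (rad/s): [2.57, 2.57, 3.14, 3.14, 3.14, 3.14].

### API

Orientations are given as [roll, pitch, yaw] about the fixed x, y, z axes, in that order (R = Rz(yaw) Ry(pitch) Rx(roll)).
In Python, from plant import bot gives the robot as it stands. The module is installed in compiled form; this text tells all that it offers.
- The arm moves only by the tool carry_out, never from a script. Its argument "motion" is a list of rows, each a list of 5 numbers: the closure, from 0 (fully open) to 1 (shut), then the shift along the tool's x, y, z in mm, then the turn about the tool's z in degrees. In form: [[claw, dx, dy, dz, spin], ...]. A call has 1 to 10 rows; each row is the pose to reach, as a shift and turn from the pose measured when the call began, along the tool's axes at that moment; what a row does not reach only later rows make up. A row lasts 1/8 s, in which the tool goes at most 62.5 mm and 10.7 degrees, less where a joint would pass 70% of its speed; a pose out of reach is approached as far as the arm can. A call with a gripper value outside its range is refused whole. The fingers move at their own pace and stop on an object; the grip force is fixed at half the most. Time passes only in rows, so rows that repeat a pose let the fingers close. It gives the time, the measured TCP pose, the force and the opening at its end, in the units of the state.
- bot.get_obs(): the state, without advancing time (a new reading comes with each control period).
- bot.capture(name): name is "scene" or "top"; returns a dict with "color" (420x560x3 uint8, red, green, blue), "depth" (420x560 float32, mm along the optical axis (not along the pixel's ray), 0 where there is no reading), "K" (3x3 intrinsics, pixels), "camera_from_world" (4x4, takes a point from world to camera coordinates). Camera axes: x right, y down, z forward; pixel columns grow to the right and rows downward; lengths in mm; the calibration is good to about 2 mm. A picture is of the moment at which its call begins.
- bot.close_job(): hands the job in, once; it reports no verdict.
The state is a dict: "time": time; "joint_positions": joint angles; "dq": joint speeds; "tau": joint torques, N m; "tool_pos": TCP position; "tcp_rot": TCP orientation; "contact_force": force on the tool from outside, world axes, zero at the start; "moment": the same for the moment, N m; "grip_width": finger opening in mm.
Only numpy, scipy, OpenCV 4.12 (cv2) and the standard library are available. Lean on these libraries where they do the work, as an engineer would, in place of code of your own. Each camera call takes 0.05 s, during which the arm holds its last target.

### The job

Take the silver remote out of its low cradle and slide it, long edge down, into the bamboo caddy so that it stands upright, fully home on the slot floor, with about half of it sunk out of sight. Only one of the caddy's three slots is deep enough, and which one it is differs each time: the other two have a raised floor and leave most of the remote sticking out, so feel for the deep one and leave the remote there, released. Leave the soundbar remote, the glass holder and the tin where they stand.

Things in the scene. Friction and masses are not known exactly. Their poses are not given: they have to be found in the camera images.
- silver_remote: slim silver aluminium remote, a flat bar 170 mm long (its y), 12 mm thick (its x) and 60 mm wide (its z), about 160 g. It starts standing on a long edge in the cradle. Origin: centre of the lower long edge face; z up to the upper edge at 60 mm. Round buttons on its -x face.
- caddy: fixed bamboo box, 160 (x) by 200 (y) by 110 mm high, a shut sliding door on its -x front. Origin: centre of its underside. Its flat top has three slots along y, 15 mm wide and 178 mm long, at x = -46, 0 and +46 mm. One is 32 mm deep (floor at z = 78 mm), two only 14 mm (floor at z = 96 mm), all lined with grey felt. Which one is deep is drawn afresh and not told.
- slot0 (a point): centre of the mouth of the slot nearest the caddy's front, level with the caddy's top; axes as the caddy's
- slot1 (a point): centre of the mouth of the middle slot, level with the caddy's top; axes as the caddy's
- slot2 (a point): centre of the mouth of the slot nearest the caddy's back, level with the caddy's top; axes as the caddy's
- cradle: fixed grey plastic cradle, 50 mm (x) by 110 mm (y) by 22 mm high, with an open-ended groove along y, 14 mm wide, its floor at 8 mm, in which the remote stands on edge at the start. Origin: centre of its underside.
- soundbar_remote: bystander: matte black remote lying flat, 42 x 140 x 16 mm, loose; origin at the centre of its underside, long side along its y
- tealight_holder: bystander: empty clear glass tealight holder, a round cup 72 mm across and 62 mm high, loose; origin at the centre of its underside
- tin: bystander: round stainless steel tin with a screw-top lid, 72 mm across and 70 mm high, loose; origin at the centre of its underside

How it is judged:
By the outcome, as a careful person would: the job done as asked, in the order asked, and still so for the second after the job is handed in, with the robot touching nothing.
It also fails if it takes over 45 s, if anything falls off the work surface, if the arm or the gripper's body presses on something with over 40 N, if the wrist force passes 120 N, or if a joint passes its speed limit or range.

## Working session

There is one attempt and no reset: what is moved stays moved. The work goes in short steps, Python scripts to look and compute and a tool call to move; the robot and the scene stay as the last step left them, time stands still between calls to the robot, and variables do not carry over. Pictures are saved under pics/ and viewed, and the job is handed in when it is done.

Besides the shell and the picture viewer there is one more tool, called after "Request:" as name([rows], argument=value, ...), one row to a line, values as JSON. carry_out: Moves the arm, as the interface text tells. Its arguments: {"type":"object","properties":{"motion":{"type":"array","items":{"type":"array","items":{"type":"number"}}}},"required":["motion"]}

```bash
mkdir -p pics; cat > h.py <<'E'
import numpy as np, cv2
from plant import bot
def snap(cam,name):
    c=bot.capture(cam); cv2.imwrite(f'pics/{name}.png',c['color'][:,:,::-1]); np.savez(f'pics/{name}.npz',**c); return c
def load(name): return dict(np.load(f'pics/{name}.npz'))
def w(c,u,v,z=None,d=None):
    K=c['K'];T=np.linalg.inv(c['camera_from_world']); r=np.linalg.inv(K)@np.array([u,v,1.])
    if z is not None:
        R=T[:3,:3]@r; s=(z-T[2,3])/R[2]; return T[:3,3]+s*R
    d=c['depth'][int(v),int(u)] if d is None else d
    return T[:3,:3]@(r*d)+T[:3,3]
def crop(c,name,u0,v0,u1,v1,s):
    im=c['color'][v0:v1,u0:u1,::-1]; cv2.imwrite(f'pics/{name}.png',cv2.resize(im,None,fx=s,fy=s,interpolation=cv2.INTER_CUBIC))
E
python3 - <<'E'
from h import *
a=snap('scene','s0');b=snap('top','t0')
o=bot.get_obs()
for k in o: print(k,np.round(o[k],3))
for c in(a,b): print(np.round(c['K'],1),np.round(np.linalg.inv(c['camera_from_world']),2))
E
```

```text
time 0.1
joint_positions [-1.404  0.343  1.525  0.     1.275 -0.146]
dq [-0.001 -0.    -0.004 -0.    -0.001 -0.001]
tau [ 1.0000e-03 -4.3201e+01 -2.4470e+01  7.2000e-02  5.3000e-02 -0.0000e+00]
tool_pos [ 161.528 -499.174  226.13 ]
tcp_rot [-3.14  -0.     0.313]
contact_force [-1.04  -0.479  0.56 ]
moment [-0.008 -0.026 -0.013]
grip_width 91.876
[[431.4   0.  277.7]
 [  0.  431.4 210.4]
 [  0.    0.    1. ]] [[ 1.90000e-01  7.10000e-01 -6.80000e-01  1.35121e+03]
 [ 9.80000e-01 -1.40000e-01  1.30000e-01 -1.26750e+02]
 [-1.00000e-02 -6.90000e-01 -7.20000e-01  8.65600e+02]
 [ 0.00000e+00  0.00000e+00  0.00000e+00  1.00000e+00]]
[[426.7   0.  280.4]
 [  0.  426.7 201. ]
 [  0.    0.    1. ]] [[ 1.10000e-01 -9.70000e-01  2.30000e-01  3.30060e+02]
 [-9.90000e-01 -1.10000e-01  2.00000e-02 -1.57500e+01]
 [ 0.00000e+00 -2.30000e-01 -9.70000e-01  1.41761e+03]
 [ 0.00000e+00  0.00000e+00  0.00000e+00  1.00000e+00]]
```

View pics/s0.png

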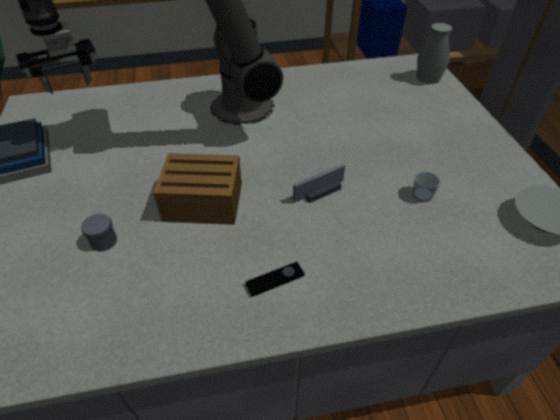

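View pics/t0.png

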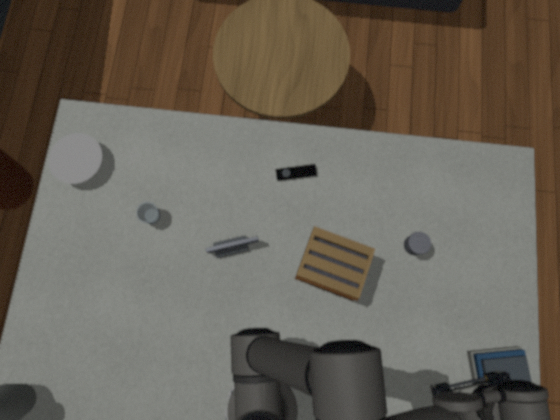

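The scene view shows the caddy at (200,188), the remote in its cradle at (320,183), the black remote at (275,279), the glass at (426,187) and the tin at (98,232). In the top view the caddy is at (336,263) and the remote at (233,243). I'll enlarge both for edge readings.

```bash
python3 - <<'E'
from h import *
b=load('t0');a=load('s0')
crop(b,'t0c',195,215,385,310,4)
crop(a,'s0c',150,140,350,230,4)
E
```

```text
(no output)
```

View pics/t0c.png

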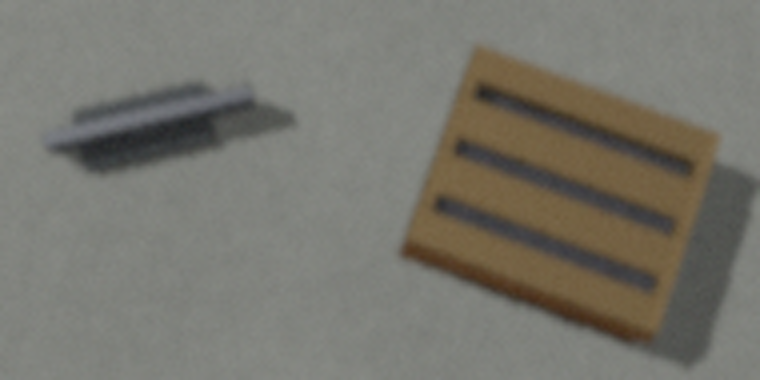

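View pics/s0c.png

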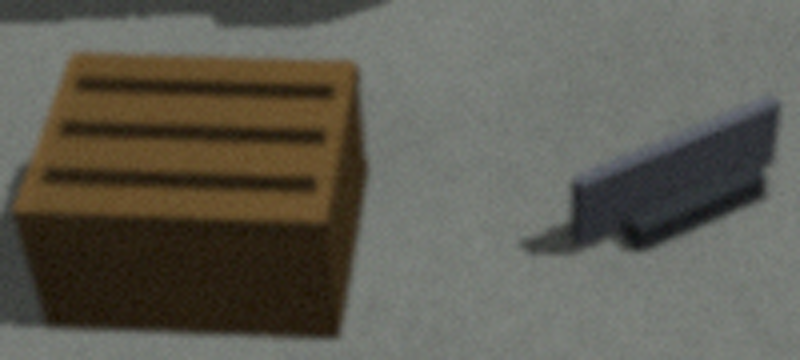

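```bash
cat > m.py <<'E'
from h import *
b=load('t0');a=load('s0')
def P(c,o,pts,z):
    return np.array([w(c,o[0]+(x+.5)/4-.5,o[1]+(y+.5)/4-.5,z)[:2] for x,y in pts])
def fit(model,meas):
    m=np.array(model,float);mc=m.mean(0);sc=meas.mean(0)
    H=(m-mc).T@(meas-sc);th=np.arctan2(H[0,1]-H[1,0],H[0,0]+H[1,1])
    R=np.array([[np.cos(th),-np.sin(th)],[np.sin(th),np.cos(th)]]); t=sc-R@mc
    return th,t,meas-(m@R.T+t)
to=(195,215);so=(150,140)
tc=P(b,to,[(477,46),(718,134),(655,326),(405,245)],110)
ts=P(b,to,[(477,93),(690,168),(458,147),(673,226),(436,204),(654,284)],110)
sc=P(a,so,[(74,55),(357,63),(332,222),(15,213)],110)
ss=P(a,so,[(78,83),(332,91),(62,129),(323,136),(45,177),(314,184)],110)
for n,x in(('tc',tc),('ts',ts),('sc',sc),('ss',ss)): print(n,np.round(x,1).tolist())
tr=P(b,to,[(46,141),(254,95)],68); sr=P(a,so,[(574,182),(776,100)],68)
for x in(tr,sr): d=x[1]-x[0];print('remote',x.round(1).tolist(),np.hypot(*d),np.degrees(np.arctan2(d[1],d[0])),x.mean(0))
# depth checks
for n,c in(('t',b),('s',a)):
    T=np.linalg.inv(c['camera_from_world'])
    v,u=np.mgrid[0:420,0:560]; r=np.stack([u,v,np.ones_like(u)],-1)@np.linalg.inv(c['K']).T
    p=(r*c['depth'][...,None])@T[:3,:3].T+T[:3,3]
    np.save('pics/p_'+n,p)
p=np.load('pics/p_t.npy')
for (x,y) in [(600,110),(560,170),(540,225),(584,130),(566,186),(545,244),(150,118)]:
    print(p[int(to[1]+y/4),int(to[0]+x/4)].round(1))
E
python3 m.py
```

```text
tc [[564.2, -98.8], [516.3, -288.9], [367.4, -250.6], [406.5, -58.6]]
ts [[527.6, -102.2], [488.0, -269.2], [484.6, -91.5], [442.8, -259.2], [439.7, -78.9], [398.2, -247.8]]
sc [[367.1, -250.4], [415.2, -58.7], [568.0, -94.6], [520.1, -290.0]]
ss [[398.4, -248.3], [441.5, -79.2], [444.5, -259.7], [486.0, -90.6], [489.9, -271.1], [531.0, -101.7]]
remote [[458.7, 230.3], [513.0, 71.3]] 167.988619596023 -71.1449603561391 [485.83149919 150.79062462]
remote [[518.5, 72.5], [463.9, 231.3]] 167.9731943631462 108.99539056806793 [491.19933334 151.92293575]
[ 525.3 -198.5  110.6]
[ 476.3 -171.9  108.1]
[ 431.7 -159.2  117.1]
[ 512.9 -191.6   78.9]
[ 466.1 -177.7   93.2]
[ 418.7 -165.9   95.6]
[486.3 151.7  66.1]
```

```bash
cat >> m.py <<'E'
print('---')
mc=[(80,100),(80,-100),(-80,-100),(-80,100)]
ms=[(46,89),(46,-89),(0,89),(0,-89),(-46,89),(-46,-89)]
mcs=[(-80,-100),(-80,100),(80,100),(80,-100)]
mss=[(-46,-89),(-46,89),(0,-89),(0,89),(46,-89),(46,89)]
for m,x in((mc,tc),(ms,ts),(mcs,sc),(mss,ss)):
    th,t,r=fit(m,x);print(np.degrees(th),t,np.abs(r).max())
th,t,r=fit(mc+ms+mcs+mss,np.vstack([tc,ts,sc,ss]));print(np.degrees(th),t)
R=np.array([[np.cos(th),-np.sin(th)],[np.sin(th),np.cos(th)]])
for n in 'ts':
    p=np.load(f'pics/p_{n}.npy').reshape(-1,3); q=(p[:,:2]-t)@R
    for dx in(-3,0,3):
      for xs in(-46,-23,0,23,46):
        k=(abs(q[:,0]-xs-dx)<2.5)&(abs(q[:,1])<75)&(p[:,2]>60)
        print(n,dx,xs,k.sum(),np.percentile(p[k,2],[5,25,50,75,95]).round(1))
    # wall-clock remote
    k=(p[:,2]>50)&(p[:,2]<80)&(p[:,1]>50)&(p[:,1]<250)&(p[:,0]>430)&(p[:,0]<550); print('rem',k.sum(),p[k].mean(0))
E
python3 m.py | sed -n '/---/,$p'
```

```text
---
-13.428569819715339 [ 463.61537671 -174.2379984 ] 4.854715702835563
-13.778212679449329 [ 463.47310173 -174.78438948] 3.146266796647737
-13.90922438399416 [ 467.62223086 -173.41036998] 1.586284640810419
-13.94470339454984 [ 465.22750342 -175.09536722] 2.1297381087890983
-13.75794954840429 [ 464.85770306 -174.49360068]
t -3 -46 80 [ 92.   94.6  95.7  97.9 100.2]
t -3 -23 82 [104.6 107.8 109.8 111.1 113.7]
t -3 0 71 [91.6 94.5 95.7 97.5 99.6]
t -3 23 84 [105.7 107.9 109.3 111.1 113.3]
t -3 46 16 [75.9 77.  78.2 80.7 83.3]
t 0 -46 79 [ 91.7  94.6  96.4  98.  100.3]
t 0 -23 87 [104.7 107.9 109.7 111.5 114.3]
t 0 0 80 [91.9 94.6 95.9 97.4 99.2]
t 0 23 79 [105.7 107.6 109.  111.1 112.5]
t 0 46 59 [74.3 76.2 78.2 80.2 82.9]
t 3 -46 82 [ 91.7  93.9  95.8  97.4 100. ]
t 3 -23 82 [106.2 108.3 110.1 112.3 114.8]
t 3 0 77 [91.7 94.5 95.6 97.7 99.4]
t 3 23 83 [105.9 108.3 109.8 111.5 113.6]
t 3 46 71 [73.7 75.8 77.6 79.4 82.3]
rem 236 [488.30613145 154.13345016  65.60409412]
s -3 -46 29 [ 99.2 102.2 105.6 108.8 111.5]
s -3 -23 67 [106.8 108.1 108.9 109.9 111.3]
s -3 0 33 [ 98.4 101.1 104.5 10
[... 219 characters left out ...]
,50,75,95]).round(1))
                          ~~~~~~~~~~~~~^^^^^^^^^^^^^^^^^^^^^^^^
    return _quantile_unchecked(
        a, q, axis, out, overwrite_input, method, keepdims, weights)
    return _ureduce(a,
                    func=_quantile_ureduce_func,
    ...<5 lines>...
                    overwrite_input=overwrite_input,
                    method=method)
    r = func(a, **kwargs)
    result = _quantile(arr,
                       quantiles=q,
    ...<2 lines>...
                       out=out,
                       weights=wgt)
    slices_having_nans = np.isnan(arr[-1, ...])
                                  ~~~^^^^^^^^^
IndexError: index -1 is out of bounds for axis 0 with size 0
```

Height checks pass: caddy top about 110, remote top about 66–68. The depth image already suggests that the far slot (caddy +x, world about (509,-185)) is the deep one, at 78 mm against 96 mm for the other two. I'll confirm that by feel. Next I compute the approach.

```bash
cat >> h.py <<'E'
from scipy.spatial.transform import Rotation as Ro
def go(x,y,z,yawdeg):
    o=bot.get_obs(); R=Ro.from_euler('xyz',o['tcp_rot']).as_matrix()
    d=R.T@(np.array([x,y,z])-o['tool_pos']); yaw=np.degrees(np.arctan2(R[1,0],R[0,0]))
    print('t',round(o['time'],2),'pos',np.round(o['tool_pos'],1),'rpy',np.degrees(o['tcp_rot']).round(2),'F',np.round(o['contact_force'],1),'w',round(float(o['grip_width']),1))
    print('delta',d.round(1),'spin',round((-(yawdeg-yaw)+180)%360-180,2))
E
python3 -c "
from h import *
go(488.5,151.4,226,108.9)"
```

```text
t 0.1 pos [ 161.5 -499.2  226.1] rpy [-1.7993e+02 -1.0000e-02  1.7920e+01] F [-1.  -0.5  0.6] w 91.9
delta [ 511.3 -518.4    0.9] spin -90.98
```

Request:
carry_out([
  [0,42,-43,0,-8],
  [0,84,-86,0,-16],
  [0,127,-129,0,-24],
  [0,170,-172,0,-32],
  [0,213,-216,0,-40],
  [0,256,-259,0,-48],
  [0,298,-302,0,-56],
  [0,341,-346,0,-64],
  [0,384,-389,0,-72],
  [0,426,-432,0,-80],
])

```text
time: 1.35
tool_pos: [434.4, 45.0, 226.7]
tcp_rot: [3.142, -0.001, 1.714]
contact_force: [1.8, -1.4, 0.3]
grip_width: 91.5
```

```bash
python3 -c "
from h import *
go(488.5,151.4,130,108.9)"
```

```text
t 1.35 pos [434.4  45.  226.7] rpy [ 1.800e+02 -6.000e-02  9.821e+01] F [ 1.8 -1.4  0.3] w 91.5
delta [97.5 68.7 96.8] spin -10.69
```

Request:
carry_out([
  [0,48,34,20,-6],
  [0.3,97.5,68.7,50,-10.7],
  [0.3,97.5,68.7,97,-10.7],
  [0.3,97.5,68.7,97,-10.7],
])

```text
time: 1.85
tool_pos: [485.7, 151.7, 126.5]
tcp_rot: [-3.133, -0.003, 1.902]
contact_force: [-1.2, -0.6, 0.5]
grip_width: 67.1
```

```bash
python3 - <<'E'
from h import *
go(488.5,151.4,44,108.9)
a=snap('scene','s1');b=snap('top','t1')
crop(b,'t1c',180,200,300,290,6); crop(a,'s1c',260,100,380,220,5)
E
```

```text
t 1.85 pos [485.7 151.7 126.5] rpy [-1.7950e+02 -1.5000e-01  1.0899e+02] F [-1.2 -0.6  0.5] w 67.1
delta [-1.4  3.3 82.5] spin 0.09
```

View pics/t1c.png

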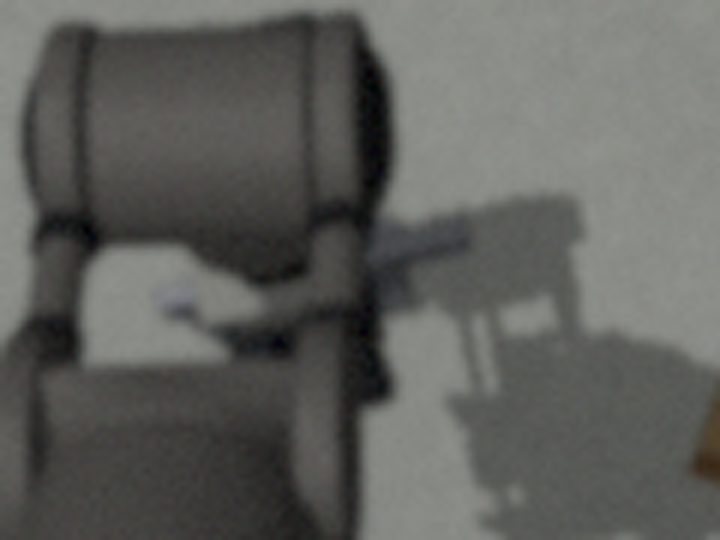

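View pics/s1c.png

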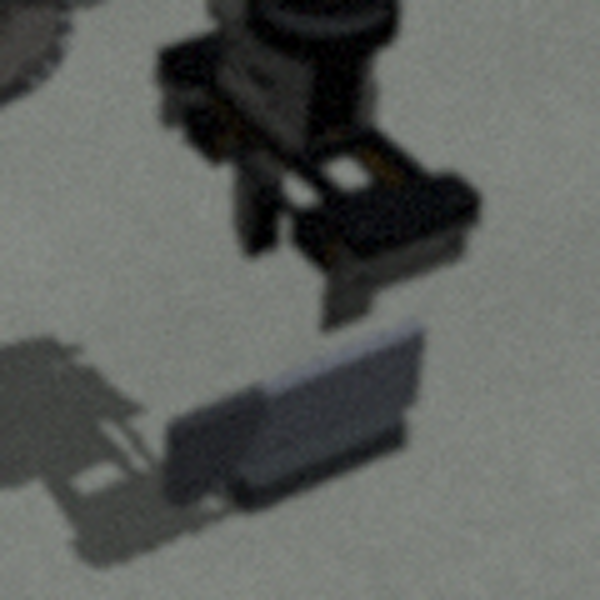

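Both pictures show the fingers over the middle of the remote, with the jaw axis across it. Before going down I'll check the fingertip positions against the robot's reading, to see the camera offset.

```bash
python3 - <<'E'
from h import *
a=load('s1')
for (x,y) in [(258,250),(330,325)]:
    print(w(a,260+x/5,100+y/5,126.5).round(1))
p=w(a,260+294/5,100+288/5,126.5);print(p)
o=bot.get_obs();R=Ro.from_euler('xyz',o['tcp_rot']).as_matrix()
print(R[:,1])
for c in (a,load('t1')):
    T=c['camera_from_world'];
    for pt in [o['tool_pos'], o['tool_pos']+R[:,1]*35, o['tool_pos']-R[:,1]*35]:
        q=c['K']@(T[:3,:3]@pt+T[:3,3]); q/=q[2]; print(q[:2], (q[:2]-[260,100])*5)
E
```

```text
[452.5 137.6 126.5]
[521.2 159.3 126.5]
[487.88313469 148.55734472 126.5       ]
[ 9.46172225e-01  3.23663587e-01 -5.96814242e-05]
[319.86988418 156.43981926] [299.34942092 282.19909632]
[327.31270187 163.7721468 ] [336.56350937 318.86073398]
[312.69385813 149.37032279] [263.46929067 246.85161397]
[230.03552179 240.55532646] [-149.82239103  702.77663232]
[227.82292902 229.40620352] [-160.88535492  647.03101758]
[232.27464885 251.83815405] [-138.62675575  759.19077026]
```

Request:
carry_out([
  [0.3,-1,2.7,40,0],
  [0.3,-1,2.7,82.5,0],
  [0.3,-1,2.7,82.5,0],
  [0.6,-1,2.7,82.5,0],
  [0.6,-1,2.7,82.5,0],
  [0.75,-1,2.7,82.5,0],
  [0.75,-1,2.7,82.5,0],
])

```text
time: 2.82
tool_pos: [491.7, 151.2, 48.7]
tcp_rot: [3.141, -0.001, 1.9]
contact_force: [0.2, 0.7, -0.6]
grip_width: 28.6
```

```bash
python3 - <<'E'
from h import *
go(488.5,151.4,44,108.9)
a=snap('scene','s2')
crop(a,'s2c',270,120,370,220,6)
E
```

```text
t 2.83 pos [491.7 151.2  48.7] rpy [ 1.7995e+02 -5.0000e-02  1.0889e+02] F [ 0.2  0.7 -0.6] w 28.6
delta [ 1.3 -2.9  4.7] spin -0.01
```

View pics/s2c.png

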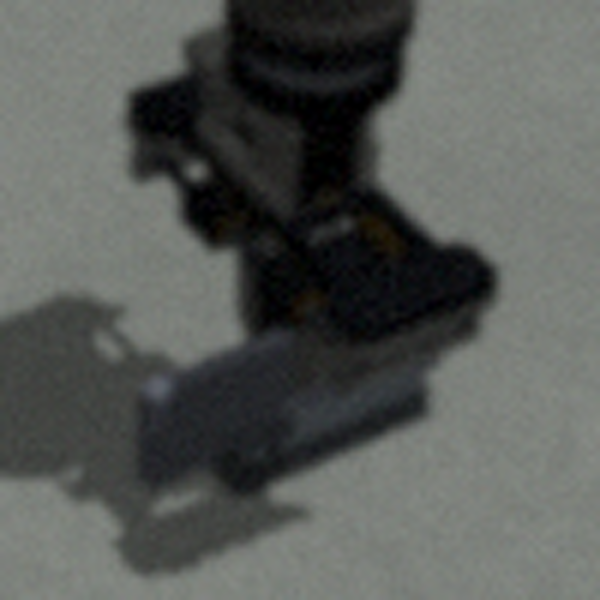

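The earlier 3–4 mm offset came from measuring before the arm had settled. I'll correct it and then close.

Request:
carry_out([
  [0.75,1.3,-2.9,4.7,0],
  [0.75,1.3,-2.9,4.7,0],
  [0.84,1.3,-2.9,4.7,0],
  [0.84,1.3,-2.9,4.7,0],
])

```text
time: 3.38
tool_pos: [488.5, 151.5, 43.8]
tcp_rot: [3.141, -0.001, 1.9]
contact_force: [0.3, 0.2, 0.5]
grip_width: 15.3
```

```bash
python3 - <<'E'
from h import *
go(488.5,151.4,44,108.9)
E
```

```text
t 3.38 pos [488.5 151.5  43.8] rpy [ 1.7996e+02 -5.0000e-02  1.0889e+02] F [0.3 0.2 0.5] w 15.3
delta [-0.  -0.  -0.2] spin -0.01
```

Opening is 15.3 mm and the force is near zero, so the jaws are within about 1.5 mm of centre. Now I grip.

Request:
carry_out([
  [0.88,0,0,0,0],
  [1,0,0,0,0],
  [1,0,0,0,0],
  [1,0,0,0,0],
])

```text
time: 3.88
tool_pos: [488.8, 151.5, 43.9]
tcp_rot: [3.14, -0.001, 1.901]
contact_force: [2.8, 0.5, -2.0]
grip_width: 12.1
```

```bash
python3 - <<'E'
from h import *
go(488.5,151.4,44,108.9)
E
```

```text
t 3.88 pos [488.8 151.5  43.9] rpy [ 1.7992e+02 -4.0000e-02  1.0889e+02] F [ 2.8  0.5 -2. ] w 12.1
delta [-0.  -0.3 -0.1] spin -0.01
```

Gripped at 12.1 mm with low force. Now I lift.

Request:
carry_out([
  [1,0,0,-10,0],
  [1,0,0,-30,0],
  [1,0,0,-65,0],
  [1,0,0,-105,0],
  [1,0,0,-140,0],
  [1,0,0,-155,0],
  [1,0,0,-155,0],
  [1,0,0,-155,0],
])

```text
time: 4.88
tool_pos: [487.7, 151.2, 197.4]
tcp_rot: [-3.14, -0.001, 1.901]
contact_force: [0.9, 0.1, -1.4]
grip_width: 11.9
```

```bash
python3 - <<'E'
from h import *
go(509.5,-185.4,199,76.24)
E
```

```text
t 4.88 pos [487.7 151.2 197.4] rpy [-1.7990e+02 -7.0000e-02  1.0889e+02] F [ 0.9  0.1 -1.4] w 11.9
delta [-325.5  -88.3   -1.9] spin 32.65
```

Request:
carry_out([
  [1,-20,-5,-1.5,2],
  [1,-65,-17,-1.5,6],
  [1,-115,-31,-1.5,11],
  [1,-165,-45,-1.5,16],
  [1,-215,-58,-1.5,22],
  [1,-265,-72,-1.5,27],
  [1,-305,-83,-1.5,31],
  [1,-325.5,-88.3,-1.5,32.65],
  [1,-325.5,-88.3,-1.5,32.65],
  [1,-325.5,-88.3,-1.5,32.65],
])

```text
time: 6.12
tool_pos: [509.3, -184.1, 198.0]
tcp_rot: [-3.138, -0.001, 1.332]
contact_force: [-0.5, 0.3, -0.5]
grip_width: 11.7
```

```bash
python3 - <<'E'
from h import *
go(509.5,-185.4,199,76.24)
a=snap('scene','s3');b=snap('top','t3')
go(509.5,-185.4,199,76.24)
crop(a,'s3c',130,80,270,240,4);crop(b,'t3c',280,200,400,310,5)
E
```

```text
t 6.12 pos [ 509.3 -184.1  198. ] rpy [-1.7979e+02 -6.0000e-02  7.6320e+01] F [-0.5  0.3 -0.5] w 11.7
delta [-1.2  0.5 -1. ] spin 0.08
t 6.22 pos [ 509.5 -184.   198.5] rpy [-1.7984e+02 -4.0000e-02  7.6360e+01] F [-0.6 -0.4 -0.3] w 11.8
delta [-1.4  0.3 -0.5] spin 0.12
```

View pics/s3c.png

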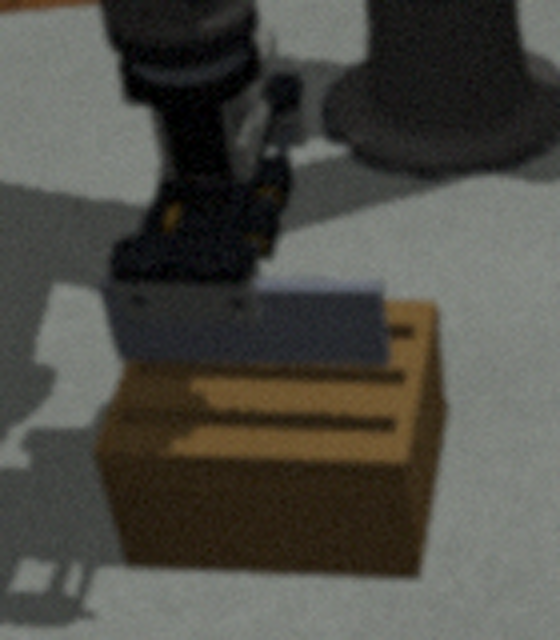

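View pics/t3c.png

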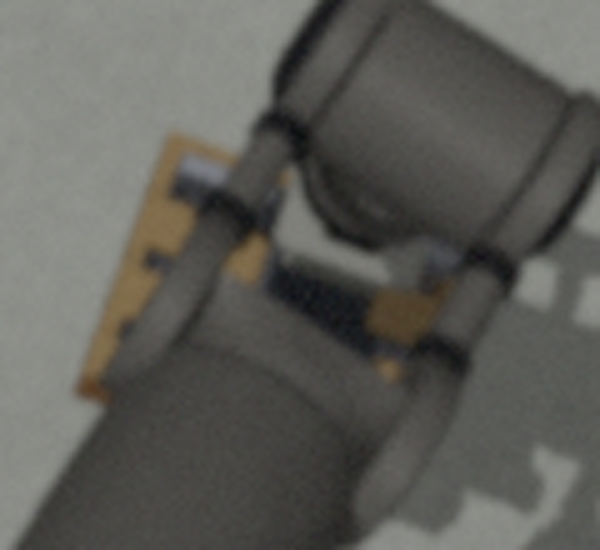

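The scene crop shows the remote held over the far slot, with its lower long edge from about (122,360) to (387,362). I'll lower it close to the mouth and compare edge and slot within the same camera.

Request:
carry_out([
  [1,-1.4,0,20,0.1],
  [1,-1.4,0,40,0.1],
  [1,-1.4,0,40,0.1],
  [1,-1.4,0,40,0.1],
])

```text
time: 6.72
tool_pos: [509.6, -184.9, 159.4]
tcp_rot: [-3.14, -0.0, 1.332]
contact_force: [1.1, 0.8, -0.9]
grip_width: 11.6
```

```bash
python3 - <<'E'
from h import *
go(509.5,-185.4,158,76.24)
a=snap('scene','s4')
crop(a,'s4c',145,125,245,200,8)
E
```

```text
t 6.72 pos [ 509.6 -184.9  159.4] rpy [-1.7991e+02 -2.0000e-02  7.6310e+01] F [ 1.1  0.8 -0.9] w 11.6
delta [-0.5  0.   1.4] spin 0.07
```

View pics/s4c.png

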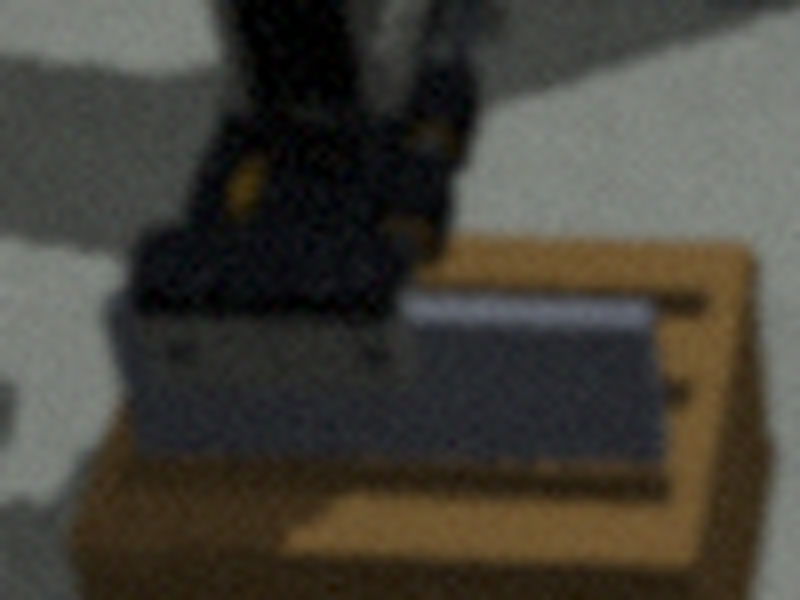

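```bash
python3 - <<'E'
from h import *
a=load('s4')
P=[w(a,145+(x+.5)/8-.5,125+(y+.5)/8-.5,z)[:2] for x,y,z in [(137,457,123.4),(664,462,123.4),(662,497,110),(664,325,183.4)]]
print(np.round(P,1))
d=P[1]-P[0];print(np.hypot(*d),np.degrees(np.arctan2(d[1],d[0])),(P[0]+P[1])/2)
th=np.radians(-13.9);n=np.array([np.cos(th),np.sin(th)])
print('centre',(P[0]+P[1])/2-6*n)
# same thing from depth: fit face plane
T=np.linalg.inv(a['camera_from_world']);v,u=np.mgrid[0:420,0:560];r=np.stack([u,v,np.ones_like(u)],-1)@np.linalg.inv(a['K']).T
p=(r*a['depth'][...,None])@T[:3,:3].T+T[:3,3]
k=np.zeros((420,560),bool); k[125+400//8:125+445//8,145+160//8:145+650//8]=1
q=p[k];A=np.c_[q[:,1:],np.ones(len(q))];c=np.linalg.lstsq(A,q[:,0],rcond=None)[0];print('plane x=',c,'std',np.std(A@c-q[:,0]),'yaw',np.degrees(np.arctan(-c[0])), 'x at y=-185,z=125',c@[-185,125,1])
E
```

```text
[[ 497.2 -266.5]
 [ 533.  -102.1]
 [ 534.6 -104.2]
 [ 538.   -97.2]]
168.19159254639027 77.71058634537815 [ 515.13445849 -184.30260677]
centre [ 509.3101596  -182.86123852]
plane x= [2.39042210e-01 5.94525657e-02 5.51909745e+02] std 1.3611363396700475 yaw -13.443833464821877 x at y=-185,z=125 515.1185068157349
```

Measured in the same camera, the remote should go about 2.5 mm along -tool x and about 1 mm across. I'll apply that and descend gently to feel for the mouth.

Request:
carry_out([
  [1,-2.5,1,4,0.07],
  [1,-2.5,1,8,0.07],
  [1,-2.5,1,11,0.07],
  [1,-2.5,1,13,0.07],
  [1,-2.5,1,15,0.07],
  [1,-2.5,1,16,0.07],
  [1,-2.5,1,17,0.07],
  [1,-2.5,1,17,0.07],
])

```text
time: 7.78
tool_pos: [509.8, -187.8, 142.2]
tcp_rot: [-3.14, -0.0, 1.33]
contact_force: [-1.7, -0.3, -0.5]
grip_width: 11.9
```

```bash
python3 - <<'E'
from h import *
go(509.5,-185.4,143,76.24)
o=bot.get_obs();print(o['moment'])
a=snap('scene','s5')
crop(a,'s5c',145,125,245,200,8)
E
```

```text
t 7.78 pos [ 509.8 -187.8  142.2] rpy [-1.799e+02 -2.000e-02  7.622e+01] F [-1.7 -0.3 -0.5] w 11.9
delta [ 2.2 -0.8 -0.8] spin -0.02
[ 0.09218061  0.20872225 -0.10967921]
```

View pics/s5c.png

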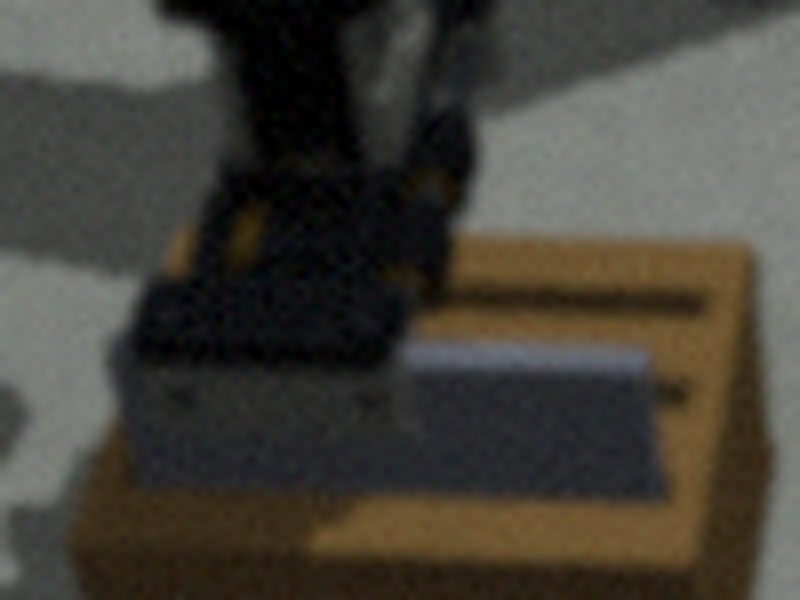

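The lower edge should now be at about z 106, below the caddy top, with almost no force, and the crop shows the face vanishing at the slot line. It has entered the slot, so I continue past the shallow floor level (TCP z 132).

Request:
carry_out([
  [1,0,0,2,0],
  [1,0,0,4,0],
  [1,0,0,6,0],
  [1,0,0,8,0],
  [1,0,0,10,0],
  [1,0,0,12,0],
  [1,0,0,14,0],
  [1,0,0,16,0],
  [1,0,0,16,0],
])

```text
time: 8.95
tool_pos: [509.7, -187.8, 126.0]
tcp_rot: [-3.139, -0.0, 1.33]
contact_force: [-1.3, -1.2, -1.7]
grip_width: 11.6
```

```bash
python3 - <<'E'
from h import *
go(509.5,-185.4,115,76.24)
a=snap('scene','s6')
crop(a,'s6c',145,125,245,200,8)
E
```

```text
t 8.95 pos [ 509.7 -187.8  126. ] rpy [-1.7988e+02 -2.0000e-02  7.6220e+01] F [-1.3 -1.2 -1.7] w 11.6
delta [ 2.3 -0.7 11. ] spin -0.02
```

View pics/s6c.png

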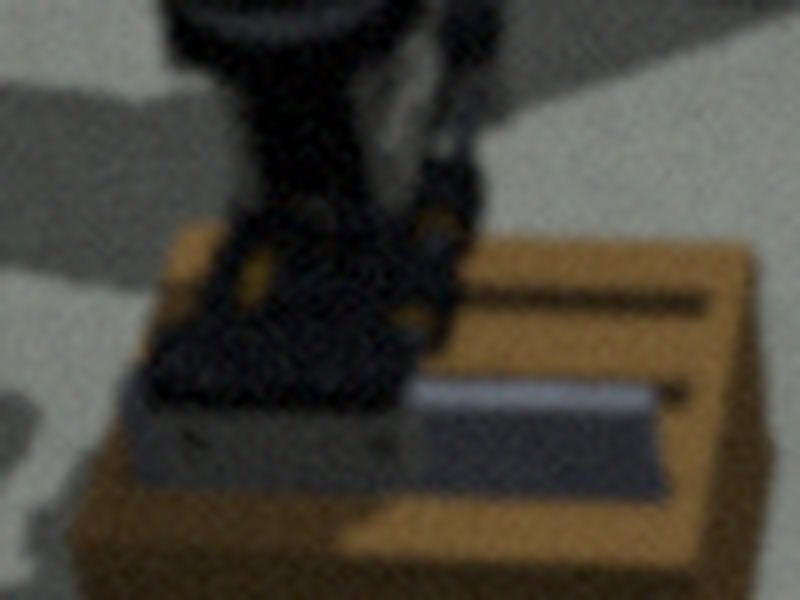

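At TCP z 126 the lower edge should be at about 90, below the shallow floor at 96, with no upward force. That makes it the deep slot. Down to the floor in small steps.

Request:
carry_out([
  [1,0,0,3,0],
  [1,0,0,6,0],
  [1,0,0,8,0],
  [1,0,0,9,0],
  [1,0,0,10,0],
  [1,0,0,11,0],
  [1,0,0,11.5,0],
  [1,0,0,11.5,0],
])

```text
time: 10.0
tool_pos: [509.7, -187.8, 114.5]
tcp_rot: [-3.139, -0.0, 1.33]
contact_force: [-1.1, -0.5, -0.0]
grip_width: 11.9
```

```bash
python3 - <<'E'
from h import *
go(509.5,-185.4,114,76.24)
E
```

```text
t 10.0 pos [ 509.7 -187.8  114.5] rpy [-1.7988e+02 -2.0000e-02  7.6220e+01] F [-1.1 -0.5 -0. ] w 11.9
delta [ 2.3 -0.7  0.5] spin -0.02
```

Near the floor with no force yet. Half-millimetre steps until contact; finger clearance to the top is about 4 mm.

Request:
carry_out([
  [1,0,0,0.5,0],
  [1,0,0,1,0],
  [1,0,0,1.5,0],
  [1,0,0,1.5,0],
])

```text
time: 10.5
tool_pos: [509.7, -188.0, 113.8]
tcp_rot: [-3.14, -0.0, 1.33]
contact_force: [-3.5, 0.6, 5.3]
grip_width: 11.9
```

```bash
python3 - <<'E'
from h import *
go(509.5,-185.4,112,76.24)
a=snap('scene','s7')
crop(a,'s7c',145,125,245,200,8)
E
```

```text
t 10.5 pos [ 509.7 -188.   113.8] rpy [-179.91   -0.     76.22] F [-3.5  0.6  5.3] w 11.9
delta [ 2.4 -0.8  1.8] spin -0.02
```

View pics/s7c.png

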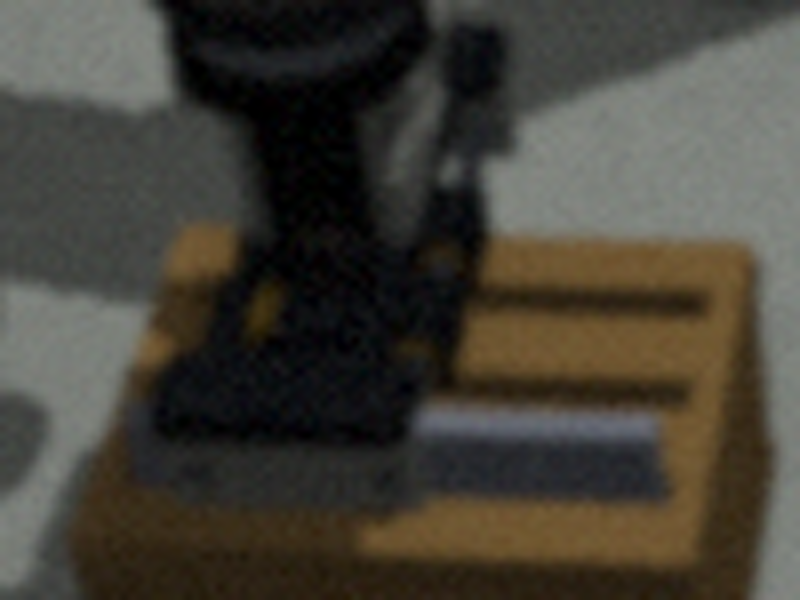

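Contact force 5 N at TCP z 113.8 matches the deep floor (expected 114). About half of the remote is sunk. Now I release slowly.

Request:
carry_out([
  [0.85,0,0,0,0],
  [0.8,0,0,0,0],
  [0.7,0,0,0,0],
  [0.6,0,0,0,0],
  [0.6,0,0,0,0],
  [0.6,0,0,-10,0],
  [0.6,0,0,-30,0],
  [0.6,0,0,-70,0],
  [0.6,0,0,-120,0],
  [0.6,0,0,-120,0],
])

```text
time: 11.8
tool_pos: [511.8, -189.0, 238.7]
tcp_rot: [3.134, 0.002, 1.33]
contact_force: [-0.0, 0.2, -0.5]
grip_width: 36.9
```

```bash
python3 - <<'E'
from h import *
go(430,60,260,90)
a=snap('scene','s8')
crop(a,'s8c',145,110,245,200,6)
E
```

```text
t 11.8 pos [ 511.8 -189.   238.7] rpy [1.7956e+02 1.3000e-01 7.6220e+01] F [-0.   0.2 -0.5] w 36.9
delta [ 222.3 -138.5  -22.8] spin -13.78
```

View pics/s8c.png

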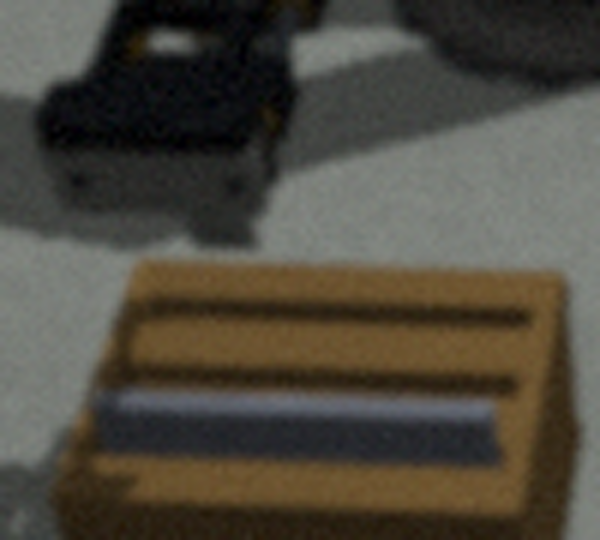

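Released; the remote stands in the far slot, with its top edge parallel to the slots. I'll move the arm clear and check height and level with both cameras.

Request:
carry_out([
  [0.6,25,-16,-10,-2],
  [0.6,65,-41,-22,-4],
  [0.6,110,-69,-22,-7],
  [0.6,155,-97,-22,-10],
  [0.6,200,-125,-22,-12],
  [0.6,222,-138,-22,-13],
  [0.6,222,-138,-22,-13],
  [0.6,222,-138,-22,-13],
])

```text
time: 12.85
tool_pos: [429.5, 59.6, 257.0]
tcp_rot: [3.14, 0.002, 1.557]
contact_force: [-0.1, -0.4, -0.4]
grip_width: 36.8
```

```bash
python3 - <<'E'
from h import *
go(430,60,260,90)
a=snap('scene','s9');b=snap('top','t9')
crop(b,'t9c',270,200,400,310,6)
th=np.radians(-13.76);R=np.array([[np.cos(th),-np.sin(th)],[np.sin(th),np.cos(th)]]);t=np.array([464.9,-174.5])
for n,c in(('t',b),('s',a)):
    T=np.linalg.inv(c['camera_from_world']);v,u=np.mgrid[0:420,0:560];r=np.stack([u,v,np.ones_like(u)],-1)@np.linalg.inv(c['K']).T
    p=((r*c['depth'][...,None])@T[:3,:3].T+T[:3,3]).reshape(-1,3);q=(p[:,:2]-t)@R
    for y0 in(-75,-40,0,40,75):
        k=(abs(q[:,0]-46)<5)&(abs(q[:,1]-y0)<15)&(p[:,2]>60)&(p[:,2]<200)
        print(n,y0,k.sum(),np.percentile(p[k,2],[25,50,75,90]).round(1) if k.any() else '', q[k,0].mean().round(1) if k.any() else '')
E
```

```text
t 12.85 pos [429.5  59.6 257. ] rpy [1.7989e+02 1.3000e-01 8.9200e+01] F [-0.1 -0.4 -0.4] w 36.8
delta [ 0.4  0.5 -3. ] spin -0.8
t -75 42 [118.  135.  137.6 140.6] 44.7
t -40 45 [132.9 136.2 138.  141. ] 44.9
t 0 49 [124.  136.3 137.8 139.5] 44.4
t 40 48 [125.7 135.2 138.3 140.3] 44.6
t 75 44 [120.  134.9 138.  140.4] 45.0
s -75 32 [136.  136.8 137.7 138.1] 46.9
s -40 32 [135.5 137.  137.9 138.7] 48.1
s 0 36 [135.4 136.4 137.6 138.1] 47.5
s 40 32 [134.5 136.4 138.  139.4] 48.0
s 75 41 [119.  135.4 137.5 138.5] 48.0
```

View pics/t9c.png

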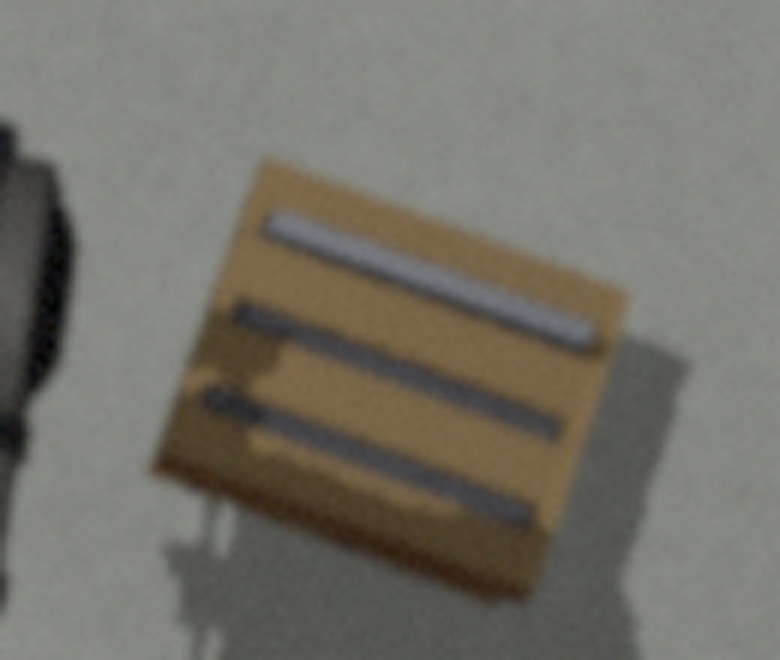

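View pics/s9.png

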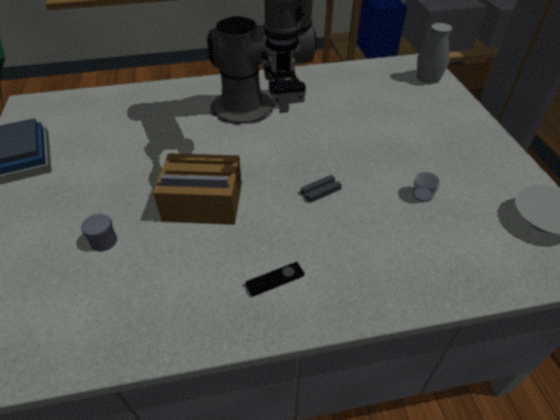

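The top edge of the remote is level at about z 138 from end to end, which puts the bottom edge at 78, the deep floor. The tin (98,232), the black remote (275,279) and the glass (426,187) are at the same pixels as before, and the cradle at (320,188) is empty. I'm handing in.

```bash
python3 -c "
from plant import bot
print(bot.close_job())"
```

```text
the job is handed in; nothing more can be done
None
```

The silver remote now stands upright in the caddy's deep slot, the one farthest from the robot, released with about half of it sunk. I handed the job in at about 13 s.

- **Which slot:** The depth image suggested the far slot, with its floor at about 78 mm against about 96 mm for the other two. Feeling confirmed it. The remote passed the shallow floor level with almost no force and met the floor at 5 N, with the TCP at z 113.8 mm against about 114 expected.
- **Last checks:** After release, the remote's upper edge read about 138 mm along its whole length in both cameras. That puts its lower edge at 78 mm, on the deep floor. The tin, the glass holder and the soundbar remote showed no visible shift in the scene image, and the gripper is well clear.
- **What disagreed:** The two cameras differed by 2–5 mm in x on the remote and the caddy. I set the final alignment by comparing the remote with the slot in one camera. Before the grasp, one move landed about 3–5 mm off because I measured before the arm had settled; I corrected it before closing the jaws.

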